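# Open the child-resistant primer bottle at the mirror bench

## Robot

A 6-joint arm with a two-finger parallel gripper is mounted at the origin on the work surface. World frame = base frame: x ahead of the robot, y to its left, z up, the work surface at z = 0. Lengths are in m, angles in rad, forces in N, time in s.
With the tool pointing down it reaches from about 0.225 to 0.875 m from the base axis. Payload 3.4 kg.
Tool frame: the origin (TCP) lies at the very end of the fingers, on their centre line; the grasp point (between the pads) lies 19 mm behind it (manip.grasp_offset is the distance from the TCP to the grasp point, in m); x points along the fingers, y is the direction in which the jaws open and shut, and the axes are right-handed (so a half turn about x gives the same grasp; the last joint's range is limited). The gripper opens to 85 mm and grips with 20 to 120 N. Pads are 22 mm wide; open, the fingers measure 114 mm over their backs; the gripper's body (76 mm by 85 mm) begins 54 mm behind the grasp point. The pads swing forward as they close: fully open they stand 13 mm farther back than shut.
Start: joints at [-1.354, 0.276, 1.505, -0, 1.361, -0.121], TCP at [0.191, -0.543, 0.231] pointing down, gripper open.
Joint ranges: [-2.89, 2.89], [-0.75, 2.08], [0.22, 2.7], [-1.18, 4.32], [0.11, 2.71], [-2.7, 2.7]. Speed limits (rad/s): [2.57, 2.57, 3.14, 3.14, 3.14, 3.14].

## Interface

Orientations are given as a unit quaternion [w, x, y, z].
In Python, from rig import manip gives the robot as it stands.
- The arm moves only by the tool step_arm, never from a script. Its argument "increments" is a list of rows, each an object with "grip": the opening, from 0 (shut) to 1 (fully open); "delta_pos": the shift along the world's x, y, z in m, a list of three; "twist": the turn about the world's z in degrees. A call has 1 to 10 rows; each row shifts and turns the commanded pose from where the row before left it; what a row does not reach is not made up. A row lasts 1/12 s, in which the tool goes at most 41.7 mm and 7.16 degrees, less where a joint would pass 70% of its speed; a pose out of reach is approached as far as the arm can. A call with a gripper value outside its range is refused whole. The fingers move at their own pace and stop on an object; "force" is the grip in N (left out, the last holds). Time passes only in rows, so rows that do not move let the fingers close. It gives the time, the measured TCP pose, the force and the opening at its end, in the units of the state.
- manip.get_state(): the state, without advancing time (a new reading comes with each control period).
- manip.get_image(name): name is "side" or "top" or "wrist"; returns a dict with "img" (480x640x3 uint8, red, green, blue), "fx", "fy", "cx", "cy" (pixels), "D" ([k1, k2, p1, p2, k3] as OpenCV has them; the pictures are not rectified), "rvec" (rotation vector, rad) and "tvec" (3), from world to camera coordinates, as OpenCV has them; the wrist camera has in their place "mount" (4x4, takes a point from camera to tool coordinates, whose origin is the TCP and whose axes are the tool frame's). Camera axes: x right, y down, z forward; pixel columns grow to the right and rows downward; lengths in m; the calibration is good to about 2 mm. A picture is of the moment at which its call begins: read the wrist's pose just before it. There is no depth.
- manip.sign_off(): hands the job in, once; it reports no verdict.
The state is a dict: "clock": time; "qpos": joint angles; "qd": joint speeds; "effort": joint torques, N m; "position": TCP position; "ee_rot": TCP orientation; "contact_force": force on the tool from outside, world axes, zero at the start; "moment": the same for the moment, N m; "width": finger opening in m.
Only numpy, scipy, OpenCV 4.12 (cv2) and the standard library are available. Lean on these libraries where they do the work, as an engineer would, in place of code of your own. Each camera call takes 0.05 s, during which the arm holds its last target. There are 200 camera calls.

## Task

Open the amber primer bottle: press its white child-resistant cap down against the spring and, keeping it pressed, turn it anticlockwise (seen from above) past its two hidden ratchet teeth until it is unlocked (a rigid end stop can be felt there), without forcing it against teeth or stop. Then lift the cap off and set it down gently, right way up and flat, in the blue tray, and let go, leaving the wing mirror, screwdriver and brush where they are.

Things in the scene. Friction and masses are not known exactly. Their poses are not given: they have to be found in the camera images.
- cap: White round cap, 60 mm across, 45 mm high with its red grip bar, 40 to 85 g. Origin: centre of the skirt's lower edge; z up. Its flat top is 21 mm above the origin; fingertips can press there beside the bar. Two lugs inside, at its +x and -x sides (a black line on the skirt outside each), hook under the neck's flange.
- cap_bar (a point): Middle of the cap's red grip bar, on the cap's axis, 33 mm above the cap's origin. The bar runs along the cap's x: 46 mm long, 12 mm wide (y), from 21 to 45 mm above the origin. A spring holds the locked cap up with about 6 N; pressing 4 mm clears the teeth, 6.5 mm (about 11 N) bottoms it rigidly.
- bottle: Amber bottle, green band, 82 mm across, fixed in a black block 110 x 110 mm (top 35 mm above the origin). Origin on its axis, 108 mm below the origin of the locked cap, 101.5 mm when pressed fully; 0 to 20 mm below the table top. z up. Shoulder 100 mm above the origin. Contact forces between cap and bottle adding up to over 50 N (about 0.8 N m of twist while pressed) damage the neck.
- neck (a point): Point on the bottle's axis at the shoulder. The inside is hidden and differs each time: the cap must be turned 70 to 94 degrees anticlockwise for its lugs to clear (then it lifts straight off); a rigid stop, to be felt as a moment, comes 14 degrees later. The turned angle has 4 degrees of play. Let up half way, the cap pops up into a notch between the teeth: press again.
- tray: Fixed shallow blue tray on the table, 140 x 140 mm outside, 16 mm high, walls and floor 5 mm. Origin: centre of its underside.
- tray_in (a point): Centre of the tray's inner floor, 5 mm above the table; inside the tray is 130 x 130 mm.
- mirror: Loose white car wing mirror lying glass up, about 112 x 182 mm, 58 mm high, with a round foot sticking out 50 mm further to its +y. Origin: centre of its underside. Leave alone.
- screwdriver: Loose screwdriver with black handle and green-taped tip, 215 mm long along its x (handle to -x, from -110 to 105 mm), 30 mm high. Origin under the front of the handle. Leave alone.
- brush: Loose small brush, brass handle 130 mm to -x, green bristle block 60 x 22 x 24 mm to +x. Origin underneath, where handle and block meet. Leave alone.
Mind the look-alikes: they are no part of the job. What is meant by the cap is not turquoise, and is the smaller of those in its own colour.

How it is judged:
On the way, in this order (a step that is already met when the one before it is completed fails the run):
1. the cap, on the neck, is pressed down by at least 4 mm (horizontal distance between cap and bottle below 0.006 m and z of cap in the frame of bottle below 0.104 m), for 0.1 s.
2. the cap is lifted clear of the neck, right above it (horizontal distance between cap and bottle below 0.04 m and z of cap in the frame of bottle above 0.125 m), for 0.02 s.
At the end, for the whole second after the job is handed in: The cap lies at rest, right way up (within 0.1 rad) and flat on the tray's floor (within 4 mm), wholly inside the tray (z of cap in the frame of tray_in below 0.004 m and x of cap in the frame of tray_in between -0.038 and 0.038 m and y of cap in the frame of tray_in between -0.038 and 0.038 m and angle between cap's own z axis and vertical below 0.1 rad and linear speed of cap below 0.02 m/s); the robot touches nothing.
It fails at once if the cap is forced: contact forces between cap and bottle add up to more than 50 N (contact force between cap and bottle above 50 N).
It fails at once if the cap is dropped or thrown (faster than 0.6 m/s out of the fingers, a fall of about 2 cm) (linear speed of cap above 0.6 m/s and contact force between the fingers and cap below 0.05 N).
It fails at once if the mirror, screwdriver or brush is moved by more than 3 cm (distance of any of mirror, screwdriver, brush from where it was at the start of the episode above 0.03 m).
It also fails if it takes over 64 s, if anything falls off the work surface, if the arm or the gripper's body presses on something with over 40 N, if the wrist force passes 120 N, or if a joint passes its speed limit or range.

## Working session

There is one attempt and no reset: what is moved stays moved. The work goes in short steps, Python scripts to look and compute and a tool call to move; the robot and the scene stay as the last step left them, time stands still between calls to the robot, and variables do not carry over. Pictures are saved under pics/ and viewed, about 8 in all and at most 12, crops included, and the job is handed in when it is done.

Besides the shell and the picture viewer there is one more tool, called after "Request:" in YAML: its name, and indented under it one key for each argument. step_arm: Moves the arm, as the interface text tells. Its arguments: {"type":"object","properties":{"increments":{"type":"array"},"force":{"type":"number"}},"required":["increments"]}

```bash
mkdir -p pics
cat > h.py <<'E'
import numpy as np, cv2
from rig import manip
from scipy.spatial.transform import Rotation as R
def cam(name):
    s=manip.get_state(); d=manip.get_image(name)
    K=np.array([[d['fx'],0,d['cx']],[0,d['fy'],d['cy']],[0,0,1.]]); D=np.array(d['D'],float)
    if 'mount' in d:
        q=s['ee_rot']; T=np.eye(4); T[:3,:3]=R.from_quat([q[1],q[2],q[3],q[0]]).as_matrix(); T[:3,3]=s['position']
        C=T@np.array(d['mount']); Rw=C[:3,:3]; o=C[:3,3]
    else:
        Rw=cv2.Rodrigues(np.array(d['rvec'],float))[0].T; o=-Rw@np.array(d['tvec'],float).ravel()
    return d['img'],K,D,Rw,o
def rays(c,px):
    u=cv2.undistortPoints(np.array(px,float).reshape(-1,1,2),c[1],c[2]).reshape(-1,2)
    return (c[3]@np.c_[u,np.ones(len(u))].T).T
def plane(c,px,z):
    r=rays(c,px); return c[4]+r*((z-c[4][2])/r[:,2])[:,None]
def proj(c,P):
    rv=cv2.Rodrigues(c[3].T)[0]; return cv2.projectPoints(np.array(P,float).reshape(-1,1,3),rv,-c[3].T@c[4],c[1],c[2])[0].reshape(-1,2)
def save(c,n): cv2.imwrite('pics/'+n,c[0][:,:,::-1])
E
python3 - <<'E'
from h import *
import pickle
a=cam('top');b=cam('side');save(a,'top.png');save(b,'side.png');pickle.dump((a,b),open('ab.pkl','wb'))
print(a[4],b[4]); print(manip.get_state())
E
```

```text
[0.46457997 0.09000214 1.21872059] [0.4449008  0.89518627 0.94687427]
{'clock': 0.1, 'qpos': array([-1.35400148e+00,  2.76527337e-01,  1.50599717e+00, -8.00311361e-07,
        1.36072188e+00, -1.21020991e-01]), 'qd': array([-4.34590205e-04,  5.24125169e-04, -1.36689857e-03,  1.00218586e-03,
       -9.91460264e-05, -1.05314594e-03]), 'effort': array([ 1.53405439e-03, -4.17700624e+01, -2.46404868e+01, -8.93569745e-05,
        5.81594548e-03, -9.05151921e-06]), 'position': array([ 0.1904512 , -0.54204118,  0.23053247]), 'ee_rot': array([-0.11828484, -0.69701539, -0.11945285,  0.69707192]), 'contact_force': array([ 0.41444348,  0.08072026, -0.59073367]), 'moment': array([ 0.00109509, -0.02056638, -0.00048912]), 'width': 0.0852758342513424}
```

View pics/top.png

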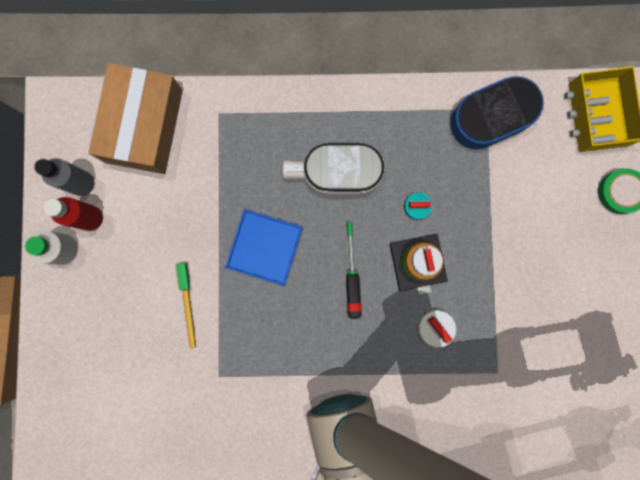

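View pics/side.png

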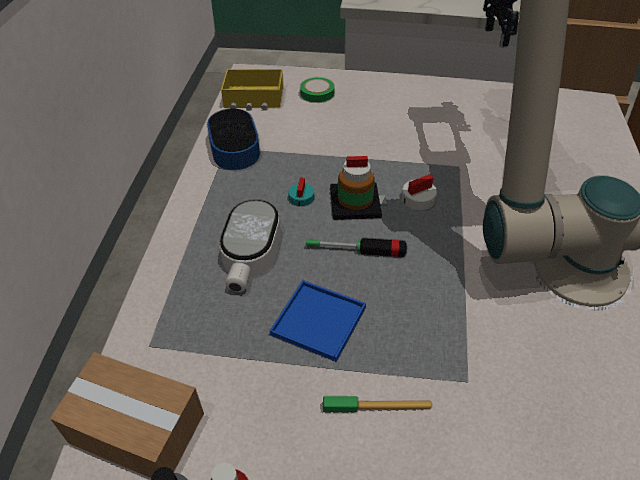

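The top view shows the bottle with its cap at about (427,261), a larger white look-alike at (438,329), a turquoise one at (418,206) and the tray at (265,247). The side view shows the cap bar at (357,161).

Run:
```python
from h import *
import pickle
a,b=pickle.load(open('ab.pkl','rb'))
def mask(c,box,f):
    h=cv2.cvtColor(c[0],cv2.COLOR_RGB2HSV).astype(int);x0,y0,x1,y1=box
    m=np.zeros(h.shape[:2],np.uint8);m[y0:y1,x0:x1]=f(h[y0:y1,x0:x1]);return m
red=lambda h:((h[...,0]<5)|(h[...,0]>172))&(h[...,1]>170)&(h[...,2]>60)
blue=lambda h:(h[...,0]>100)&(h[...,0]<125)&(h[...,1]>150)
def cen(m): y,x=np.nonzero(m);return np.array([x.mean(),y.mean()])
ma=mask(a,(400,240,450,285),red);mb=mask(b,(335,145,380,175),red)
pa,pb=cen(ma),cen(mb);print(pa,pb,ma.sum(),mb.sum())
ra=rays(a,[pa])[0];rb=rays(b,[pb])[0]
t=np.linalg.lstsq(np.c_[ra,-rb],b[4]-a[4],rcond=None)[0]
A=a[4]+t[0]*ra;B=b[4]+t[1]*rb;print('bar',A,B)
zt=(A+B)[2]/2+.009
for z in (zt,):
    c=cv2.minAreaRect(np.argwhere(ma)[:,::-1].astype(np.float32));bx=cv2.boxPoints(c)
    P=plane(a,bx,z);print('barbox',c,P.round(4)); y,x=np.nonzero(ma);Q=plane(a,np.c_[x,y],z)[:,:2]
    w,v=np.linalg.eigh(np.cov(Q.T));print('ang',np.degrees(np.arctan2(v[1,1],v[0,1])),Q.mean(0))
mt=mask(a,(215,200,310,295),blue)
q=cv2.findContours(mt,0,1)[0];q=max(q,key=cv2.contourArea);r=cv2.minAreaRect(q)
print('tray',plane(a,[r[0]],.012),plane(a,cv2.boxPoints(r),.016).round(3))
mt=mask(b,(260,270,375,365),blue)
q=max(cv2.findContours(mt,0,1)[0],key=cv2.contourArea);r=cv2.minAreaRect(q)
print('tray side',plane(b,[cen(cv2.drawContours(mt*0,[q],0,1,-1))],.01))
```

```text
[428.89320388 259.62135922] [357.16091954 158.50574713] 103 87
bar [ 0.50790022 -0.14001984  0.13130983] [ 0.50734478 -0.14003913  0.13129178]
barbox ((428.8511657714844, 259.6390380859375), (20.044952392578125, 5.028698444366455), 77.90524291992188) [[ 0.5263 -0.1295  0.1403]
 [ 0.5283 -0.1394  0.1403]
 [ 0.4888 -0.1465  0.1403]
 [ 0.4868 -0.1366  0.1403]]
ang -169.3589476591686 [ 0.5075531  -0.13811439]
tray [[0.54747479 0.2061929  0.012     ]] [[0.503 0.292 0.016]
 [0.635 0.251 0.016]
 [0.592 0.119 0.016]
 [0.46  0.161 0.016]]
tray side [[0.54707275 0.21104964 0.01      ]]
```

Run:
```python
from h import *
s=manip.get_state();q=s['ee_rot'];M=R.from_quat([q[1],q[2],q[3],q[0]]).as_matrix();print(M.round(3));print(np.degrees(np.arctan2(M[1,1],M[0,1])),np.degrees(s['qpos'][[0,5]]))
```

```text
[[-0.     0.331 -0.943]
 [ 0.002 -0.943 -0.331]
 [-1.    -0.002 -0.   ]]
-70.64455950302003 [-77.57857046  -6.93399201]
```

Request:
step_arm:
  increments:
    - {"grip":1,"delta_pos":[0.0227,0.0288,0],"twist":-0.6}
    - {"grip":1,"delta_pos":[0.0227,0.0288,0],"twist":-0.6}
    - {"grip":1,"delta_pos":[0.0227,0.0288,0],"twist":-0.6}
    - {"grip":1,"delta_pos":[0.0227,0.0288,0],"twist":-0.6}
    - {"grip":1,"delta_pos":[0.0227,0.0288,0],"twist":-0.6}
    - {"grip":1,"delta_pos":[0.0227,0.0288,0],"twist":-0.6}
    - {"grip":1,"delta_pos":[0.0227,0.0288,0],"twist":-0.6}
    - {"grip":1,"delta_pos":[0.0227,0.0288,0],"twist":-0.6}
    - {"grip":1,"delta_pos":[0.0227,0.0288,0],"twist":-0.6}
    - {"grip":1,"delta_pos":[0.0227,0.0288,0],"twist":-0.6}

```text
clock: 0.93
position: [0.4181, -0.2527, 0.2311]
ee_rot: [-0.082, -0.702, -0.082, 0.702]
contact_force: [1.3, -0.6, 0.3]
width: 0.0858
```

Request:
step_arm:
  increments:
    - {"grip":1,"delta_pos":[0.0227,0.0288,0],"twist":-0.7}
    - {"grip":1,"delta_pos":[0.0227,0.0288,0],"twist":-0.7}
    - {"grip":1,"delta_pos":[0.0227,0.0288,0],"twist":-0.7}
    - {"grip":1,"delta_pos":[0.0227,0.0288,0],"twist":-0.7}
    - {"grip":1,"delta_pos":[0,0,0],"twist":0}
    - {"grip":1,"delta_pos":[0,0,0],"twist":0}
    - {"grip":1,"delta_pos":[0,0,0],"twist":0}

```text
clock: 1.52
position: [0.5078, -0.1394, 0.2309]
ee_rot: [-0.065, -0.704, -0.065, 0.705]
contact_force: [0.7, 0.5, -0.2]
width: 0.0852
```

Run:
```python
from h import *
import pickle
c=cam('wrist');save(c,'w1.png');pickle.dump(c,open('w1.pkl','wb'));s=manip.get_state();print(s['position'],c[4],s['contact_force'],s['moment'])
print(proj(c,[[.5075,-.139,.14]]))
```

```text
[ 0.50762148 -0.13989001  0.23098864] [ 0.58878734 -0.12357777  0.37366428] [ 0.8599312  -0.44817388 -0.15388837] [0.03149761 0.00193485 0.03973104]
[[319.06291432 248.77302574]]
```

View pics/w1.png

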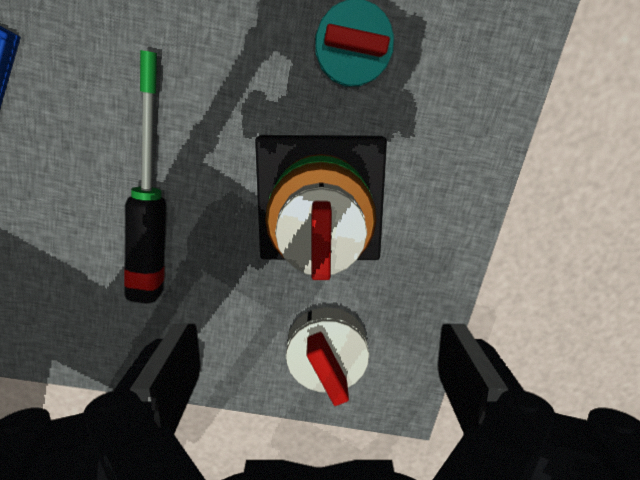

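The wrist view shows the cap bar as a vertical red strip centred near (321,240), already between the fingers. I'll refine its position and angle from this view.

Run:
```python
from h import *
import pickle
c=pickle.load(open('w1.pkl','rb'))
h=cv2.cvtColor(c[0],cv2.COLOR_RGB2HSV).astype(int)
m=((h[...,0]<8)|(h[...,0]>172))&(h[...,1]>150)&(h[...,2]>50);m[:195]=0;m[290:]=0;m[:,:290]=0;m[:,350:]=0
q=max(cv2.findContours(m.astype(np.uint8),0,1)[0],key=cv2.contourArea)
r=cv2.minAreaRect(q);print(r)
for z in(.138,.143,.148):
    P=plane(c,cv2.boxPoints(r),z);print(z,P[:,:2].round(4).tolist(),P.mean(0))
ys,xs=np.nonzero(m)
for y in range(196,285,8):
    x=xs[ys==y]
    if len(x):print(y,x.min(),x.max(),h[y,321].tolist(),plane(c,[[x.mean(),y]],.143)[0].round(4))
# white cap top ellipse
w=(h[...,1]<40)&(h[...,2]>90);w[:180]=0;w[285:]=0;w[:,:265]=0;w[:,378:]=0
q=cv2.findContours((w|m).astype(np.uint8),0,1)[0];q=max(q,key=cv2.contourArea);print('cap',cv2.boundingRect(q),cv2.minEnclosingCircle(q))
```

```text
((321.0, 240.5), (77.0, 18.0), 90.0)
0.138 [[0.5341, -0.1299], [0.536, -0.14], [0.4887, -0.1494], [0.4867, -0.1385]] [ 0.5114012  -0.13943792  0.138     ]
0.143 [[0.5353, -0.1297], [0.5372, -0.1397], [0.4909, -0.1488], [0.4889, -0.1382]] [ 0.51304308 -0.13910142  0.143     ]
0.148 [[0.5364, -0.1296], [0.5383, -0.1393], [0.493, -0.1483], [0.491, -0.1379]] [ 0.51468495 -0.13876492  0.148     ]
204 315 329 [0, 255, 48] [ 0.5352 -0.1353  0.143 ]
212 312 330 [1, 220, 101] [ 0.5305 -0.1358  0.143 ]
220 312 330 [2, 230, 101] [ 0.5259 -0.1367  0.143 ]
228 312 330 [0, 219, 100] [ 0.5212 -0.1376  0.143 ]
236 312 330 [0, 221, 83] [ 0.5165 -0.1385  0.143 ]
244 312 329 [0, 230, 71] [ 0.5116 -0.1391  0.143 ]
252 312 330 [2, 240, 69] [ 0.5068 -0.1403  0.143 ]
260 312 329 [1, 255, 67] [ 0.5018 -0.1409  0.143 ]
268 312 329 [1, 215, 165] [ 0.4968 -0.1419  0.143 ]
276 312 329 [1, 217, 147] [ 0.4917 -0.1428  0.143 ]
cap (265, 188, 113, 97) ((323.5765380859375, 250.14268493652344), 63.248687744140625)
```

Request:
step_arm:
  increments:
    - {"grip":1,"delta_pos":[-0.026,-0.006,0],"twist":0}
    - {"grip":1,"delta_pos":[-0.026,-0.006,0],"twist":0}
    - {"grip":1,"delta_pos":[-0.027,-0.004,0],"twist":0}
    - {"grip":1,"delta_pos":[0,0,0],"twist":0}
    - {"grip":1,"delta_pos":[0,0,0],"twist":0}
    - {"grip":1,"delta_pos":[0,0,0],"twist":0}

```text
clock: 2.07
position: [0.4294, -0.1564, 0.2317]
ee_rot: [0.064, 0.705, 0.064, -0.704]
contact_force: [-0.0, -0.1, 0.0]
width: 0.0856
```

Run:
```python
from h import *
import pickle
c=cam('wrist');pickle.dump(c,open('w2.pkl','wb'));print(c[4],manip.get_state()['position'])
p=proj(c,[[.51,-.139,.142]])[0];print(p)
x0,y0=int(max(p[0]-100,0)),int(max(p[1]-100,0));cv2.imwrite('pics/w2.png',cv2.resize(c[0][y0:y0+200,x0:x0+200,::-1],None,fx=3,fy=3));print(x0,y0)
```

```text
[ 0.50995211 -0.14083765  0.37474597] [ 0.42981634 -0.15618759  0.23164522]
[315.05315264 101.69722445]
215 1
```

View pics/w2.png

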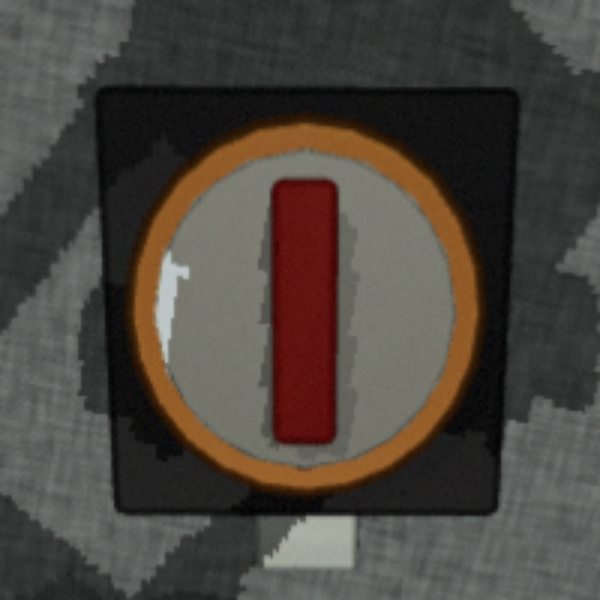

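The camera is now straight above. The bar is centred at crop (305,311), about pixel (316.7,104.7), inside the concentric cap.

Run:
```python
from h import *
import pickle
c=pickle.load(open('w2.pkl','rb'));a=c[0].astype(int)
m=(a[...,0]>70)&(a[...,1]<45)&(a[...,2]<45);m[:50]=0;m[160:]=0;m[:,:290]=0;m[:,345:]=0
q=max(cv2.findContours(m.astype(np.uint8),0,1)[0],key=cv2.contourArea);r=cv2.minAreaRect(q);print(r)
for z in(.136,.142,.148):
    P=plane(c,[r[0]],z)[0];B=plane(c,cv2.boxPoints(r),z)[:,:2];y,x=np.nonzero(m);Q=plane(c,np.c_[x,y],z)[:,:2];v=np.linalg.eigh(np.cov(Q.T))[1][:,1]
    print(z,P,Q.mean(0),[np.linalg.norm(B[i]-B[(i+1)%4]).round(4) for i in range(2)],np.degrees(np.arctan(v[1]/v[0])))
```

```text
((316.5, 104.5), (87.0, 21.0), 90.0)
0.136 [ 0.5087353  -0.13997793  0.136     ] [ 0.50895628 -0.13974417] [np.float64(0.011), np.float64(0.0446)] 9.967509168911807
0.142 [ 0.50876588 -0.13999953  0.142     ] [ 0.5089813  -0.13977165] [np.float64(0.0107), np.float64(0.0434)] 9.967509168911809
0.148 [ 0.50879646 -0.14002114  0.148     ] [ 0.50900633 -0.13979914] [np.float64(0.0104), np.float64(0.0423)] 9.967509168911816
```

Request:
step_arm:
  increments:
    - {"grip":1,"delta_pos":[0.027,0.006,0],"twist":-0.6}
    - {"grip":1,"delta_pos":[0.026,0.005,0],"twist":0}
    - {"grip":1,"delta_pos":[0.026,0.005,0],"twist":0}
    - {"grip":1,"delta_pos":[0,0,-0.02],"twist":0}
    - {"grip":1,"delta_pos":[0,0,-0.025],"twist":0}
    - {"grip":1,"delta_pos":[0,0,-0.025],"twist":0}
    - {"grip":1,"delta_pos":[0,0,-0.02],"twist":0}
    - {"grip":1,"delta_pos":[0,0,-0.01],"twist":0}
    - {"grip":1,"delta_pos":[0,0,0],"twist":0}
    - {"grip":1,"delta_pos":[0,0,0],"twist":0}

```text
clock: 2.95
position: [0.509, -0.1395, 0.1313]
ee_rot: [-0.061, -0.704, -0.061, 0.704]
contact_force: [-0.1, 0.2, 1.0]
width: 0.0856
```

Run:
```python
from h import *
s=manip.get_state();q=s['ee_rot'];M=R.from_quat([q[1],q[2],q[3],q[0]]).as_matrix()
print(s['position'],s['contact_force'],s['moment'],np.degrees(np.arctan2(M[1,1],M[0,1])))
c=cam('side');cv2.imwrite('pics/s2.png',cv2.resize(c[0][90:240,270:470,::-1],None,fx=4,fy=4))
```

```text
[ 0.50903259 -0.13949349  0.1313087 ] [-0.0584161   0.22371948  1.04904773] [-0.06567326 -0.0597471  -0.00321332] -80.03823593907791
```

View pics/s2.png

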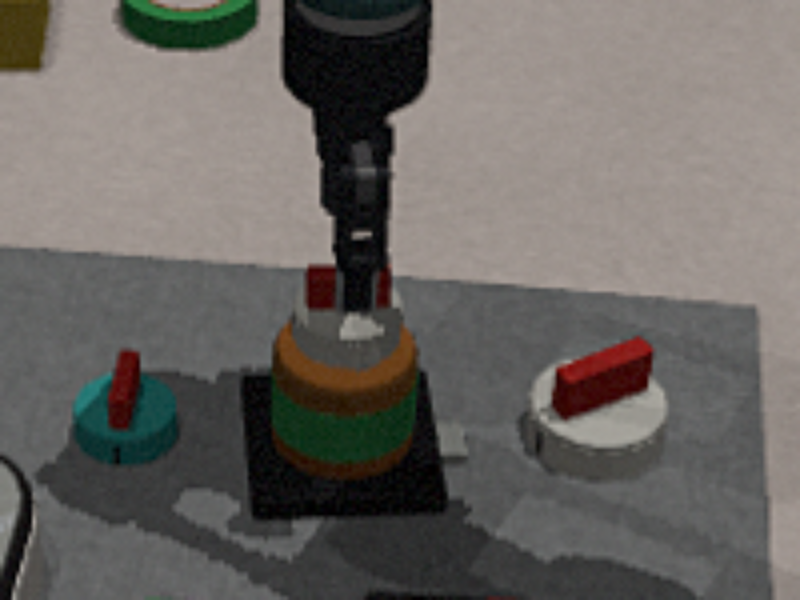

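The fingers straddle the bar and are well aligned. Closing on it now.

Request:
step_arm:
  increments:
    - {"grip":0,"delta_pos":[0,0,0],"twist":0}
    - {"grip":0,"delta_pos":[0,0,0],"twist":0}
    - {"grip":0,"delta_pos":[0,0,0],"twist":0}
    - {"grip":0,"delta_pos":[0,0,0],"twist":0}
    - {"grip":0,"delta_pos":[0,0,0],"twist":0}
    - {"grip":0,"delta_pos":[0,0,0],"twist":0}
    - {"grip":0,"delta_pos":[0,0,0],"twist":0}
    - {"grip":0,"delta_pos":[0,0,0],"twist":0}
  force: 40

```text
clock: 3.67
position: [0.5086, -0.1398, 0.1318]
ee_rot: [0.062, 0.705, 0.061, -0.704]
contact_force: [-1.5, -2.0, 3.3]
width: 0.01
```

```bash
cat > st.py <<'E'
from h import *
s=manip.get_state();q=s['ee_rot'];M=R.from_quat([q[1],q[2],q[3],q[0]]).as_matrix()
print(round(s['clock'],2),s['position'].round(4),'F',s['contact_force'].round(2),'M',s['moment'].round(3),'yaw',np.degrees(np.arctan2(M[1,1],M[0,1])).round(2),'w',round(s['width'],4))
E
python3 st.py
```

```text
3.67 [ 0.5086 -0.1398  0.1318] F [-1.52 -1.97  3.33] M [-0.17   0.174 -0.004] yaw -80.04 w 0.01
```

Request:
step_arm:
  increments:
    - {"grip":0,"delta_pos":[0,0,-0.001],"twist":0}
    - {"grip":0,"delta_pos":[0,0,-0.001],"twist":0}
    - {"grip":0,"delta_pos":[0,0,-0.001],"twist":0}
    - {"grip":0,"delta_pos":[0,0,0],"twist":0}

```text
clock: 4.0
position: [0.5087, -0.1399, 0.1292]
ee_rot: [0.062, 0.705, 0.061, -0.704]
contact_force: [-1.6, -2.1, 7.7]
width: 0.0101
```

```bash
python3 st.py
```

```text
4.0 [ 0.5087 -0.1399  0.1292] F [-1.61 -2.1   7.66] M [-0.171  0.317 -0.002] yaw -80.04 w 0.0101
```

Request:
step_arm:
  increments:
    - {"grip":0,"delta_pos":[0,0,-0.001],"twist":0}
    - {"grip":0,"delta_pos":[0,0,-0.001],"twist":0}
    - {"grip":0,"delta_pos":[0,0,-0.001],"twist":0}
    - {"grip":0,"delta_pos":[0,0,0],"twist":0}

```text
clock: 4.33
position: [0.5087, -0.1399, 0.1266]
ee_rot: [0.062, 0.705, 0.061, -0.704]
contact_force: [-1.2, -0.6, 10.1]
width: 0.0102
```

```bash
python3 st.py
```

```text
4.33 [ 0.5087 -0.1399  0.1266] F [-1.22 -0.62 10.11] M [-0.142  0.375  0.065] yaw -80.04 w 0.0102
```

Request:
step_arm:
  increments:
    - {"grip":0,"delta_pos":[0,0,-0.0006],"twist":0}
    - {"grip":0,"delta_pos":[0,0,0],"twist":0}
    - {"grip":0,"delta_pos":[0,0,0],"twist":2}
    - {"grip":0,"delta_pos":[0,0,0],"twist":2}
    - {"grip":0,"delta_pos":[0,0,0],"twist":2}
    - {"grip":0,"delta_pos":[0,0,0],"twist":2}
    - {"grip":0,"delta_pos":[0,0,0],"twist":0}

```text
clock: 4.92
position: [0.5095, -0.1396, 0.1263]
ee_rot: [0.111, 0.699, 0.11, -0.697]
contact_force: [-0.2, -0.5, 10.0]
width: 0.0099
```

```bash
python3 st.py
```

```text
4.92 [ 0.5095 -0.1396  0.1263] F [-0.17 -0.48  9.97] M [ 0.043  0.178 -0.04 ] yaw -71.99 w 0.0099
```

Request:
step_arm:
  increments:
    - {"grip":0,"delta_pos":[0,0,-0.0005],"twist":2}
    - {"grip":0,"delta_pos":[0,0,0],"twist":2.5}
    - {"grip":0,"delta_pos":[0,0,0],"twist":2.5}
    - {"grip":0,"delta_pos":[0,0,0],"twist":2.5}
    - {"grip":0,"delta_pos":[0,0,0],"twist":2.5}
    - {"grip":0,"delta_pos":[0,0,0],"twist":2.5}
    - {"grip":0,"delta_pos":[0,0,0],"twist":2.5}
    - {"grip":0,"delta_pos":[0,0,0],"twist":0}

```text
clock: 5.58
position: [0.5098, -0.1394, 0.1259]
ee_rot: [0.213, 0.676, 0.212, -0.673]
contact_force: [-0.2, 0.7, 9.9]
width: 0.0102
```

```bash
python3 st.py
```

```text
5.58 [ 0.5098 -0.1394  0.1259] F [-0.22  0.67  9.9 ] M [0.151 0.164 0.023] yaw -54.98 w 0.0102
```

Request:
step_arm:
  increments:
    - {"grip":0,"delta_pos":[0,0,0],"twist":2.5}
    - {"grip":0,"delta_pos":[0,0,0],"twist":2.5}
    - {"grip":0,"delta_pos":[0,0,0],"twist":2.5}
    - {"grip":0,"delta_pos":[0,0,0],"twist":2.5}
    - {"grip":0,"delta_pos":[0,0,0],"twist":2.5}
    - {"grip":0,"delta_pos":[0,0,0],"twist":2.5}
    - {"grip":0,"delta_pos":[0,0,0],"twist":0}

```text
clock: 6.17
position: [0.5096, -0.1394, 0.1259]
ee_rot: [0.3, 0.642, 0.298, -0.64]
contact_force: [-1.0, 0.8, 10.5]
width: 0.01
```

```bash
python3 st.py
```

```text
6.17 [ 0.5096 -0.1394  0.1259] F [-0.98  0.81 10.52] M [ 0.146  0.219 -0.039] yaw -39.98 w 0.01
```

Request:
step_arm:
  increments:
    - {"grip":0,"delta_pos":[0,0,0],"twist":2.5}
    - {"grip":0,"delta_pos":[0,0,0],"twist":2.5}
    - {"grip":0,"delta_pos":[0,0,0],"twist":2.5}
    - {"grip":0,"delta_pos":[0,0,0],"twist":2.5}
    - {"grip":0,"delta_pos":[0,0,0],"twist":0}

```text
clock: 6.58
position: [0.5095, -0.1394, 0.1259]
ee_rot: [0.354, 0.613, 0.353, -0.611]
contact_force: [-1.2, 0.1, 10.7]
width: 0.0106
```

```bash
python3 st.py
```

```text
6.58 [ 0.5095 -0.1394  0.1259] F [-1.22  0.14 10.67] M [ 0.078  0.151 -0.047] yaw -29.98 w 0.0106
```

Request:
step_arm:
  increments:
    - {"grip":0,"delta_pos":[0,0,0],"twist":2.5}
    - {"grip":0,"delta_pos":[0,0,0],"twist":2.5}
    - {"grip":0,"delta_pos":[0,0,0],"twist":2.5}
    - {"grip":0,"delta_pos":[0,0,0],"twist":2.5}
    - {"grip":0,"delta_pos":[0,0,0],"twist":0}

```text
clock: 7.0
position: [0.5094, -0.1394, 0.1258]
ee_rot: [0.406, 0.58, 0.405, -0.578]
contact_force: [-0.6, -0.3, 8.8]
width: 0.0101
```

```bash
python3 st.py
```

```text
7.0 [ 0.5094 -0.1394  0.1258] F [-0.64 -0.31  8.83] M [ 0.091  0.194 -0.06 ] yaw -19.98 w 0.0101
```

Request:
step_arm:
  increments:
    - {"grip":0,"delta_pos":[0,0,0],"twist":2.5}
    - {"grip":0,"delta_pos":[0,0,0],"twist":2.5}
    - {"grip":0,"delta_pos":[0,0,0],"twist":2.5}
    - {"grip":0,"delta_pos":[0,0,0],"twist":2.5}
    - {"grip":0,"delta_pos":[0,0,0],"twist":0}

```text
clock: 7.42
position: [0.5093, -0.1394, 0.1258]
ee_rot: [0.455, 0.542, 0.454, -0.541]
contact_force: [-0.5, 0.8, 9.5]
width: 0.0101
```

```bash
python3 st.py
```

```text
7.42 [ 0.5093 -0.1394  0.1258] F [-0.49  0.75  9.47] M [ 0.076  0.294 -0.084] yaw -9.98 w 0.0101
```

Request:
step_arm:
  increments:
    - {"grip":0,"delta_pos":[0,0,0],"twist":2}
    - {"grip":0,"delta_pos":[0,0,0],"twist":2}
    - {"grip":0,"delta_pos":[0,0,0],"twist":2}
    - {"grip":0,"delta_pos":[0,0,0],"twist":2}
    - {"grip":0,"delta_pos":[0,0,0],"twist":2}
    - {"grip":0,"delta_pos":[0,0,0],"twist":0}

```text
clock: 7.92
position: [0.5092, -0.1394, 0.1258]
ee_rot: [0.501, 0.501, 0.499, -0.499]
contact_force: [-0.9, 1.2, 10.0]
width: 0.0098
```

```bash
python3 st.py
```

```text
7.92 [ 0.5092 -0.1394  0.1258] F [-0.89  1.15 10.02] M [ 0.1    0.277 -0.044] yaw -0.0 w 0.0098
```

Request:
step_arm:
  increments:
    - {"grip":0,"delta_pos":[0,0,0],"twist":1.5}
    - {"grip":0,"delta_pos":[0,0,0],"twist":1.5}
    - {"grip":0,"delta_pos":[0,0,0],"twist":0}

```text
clock: 8.17
position: [0.5088, -0.1394, 0.1257]
ee_rot: [0.513, 0.487, 0.512, -0.487]
contact_force: [-1.8, 1.6, 10.3]
width: 0.01
```

```bash
python3 st.py
```

```text
8.17 [ 0.5088 -0.1394  0.1257] F [-1.84  1.64 10.32] M [ 0.053  0.427 -0.103] yaw 2.98 w 0.01
```

Request:
step_arm:
  increments:
    - {"grip":0,"delta_pos":[0,0,0],"twist":1.5}
    - {"grip":0,"delta_pos":[0,0,0],"twist":1.5}
    - {"grip":0,"delta_pos":[0,0,0],"twist":0}

```text
clock: 8.42
position: [0.5082, -0.1396, 0.1257]
ee_rot: [0.526, 0.473, 0.525, -0.473]
contact_force: [-3.7, -0.0, 10.9]
width: 0.0101
```

```bash
python3 st.py
```

```text
8.42 [ 0.5082 -0.1396  0.1257] F [-3.73 -0.03 10.86] M [-0.098  0.624 -0.171] yaw 5.97 w 0.0101
```

Request:
step_arm:
  increments:
    - {"grip":0,"delta_pos":[0,0,0],"twist":1}
    - {"grip":0,"delta_pos":[0,0,0],"twist":1}
    - {"grip":0,"delta_pos":[0,0,0],"twist":0}

```text
clock: 8.67
position: [0.508, -0.1396, 0.1257]
ee_rot: [0.533, 0.464, 0.533, -0.464]
contact_force: [-4.3, -1.0, 11.4]
width: 0.0102
```

```bash
python3 st.py
```

```text
8.67 [ 0.508  -0.1396  0.1257] F [-4.32 -1.02 11.42] M [-0.129  0.64  -0.457] yaw 7.92 w 0.0102
```

Request:
step_arm:
  increments:
    - {"grip":0,"delta_pos":[0,0,0],"twist":-2.5}
    - {"grip":0,"delta_pos":[0,0,0],"twist":-2.5}
    - {"grip":0,"delta_pos":[0,0,-0.0008],"twist":0}
    - {"grip":0,"delta_pos":[0,0,0],"twist":0}

```text
clock: 9.0
position: [0.5081, -0.1397, 0.1252]
ee_rot: [0.513, 0.487, 0.512, -0.487]
contact_force: [-4.3, -0.8, 13.1]
width: 0.0103
```

```bash
python3 st.py
```

```text
9.0 [ 0.5081 -0.1397  0.1252] F [-4.34 -0.82 13.12] M [-0.06   0.717  0.011] yaw 2.96 w 0.0103
```

Request:
step_arm:
  increments:
    - {"grip":0,"delta_pos":[-0.001,0,0.001],"twist":0}
    - {"grip":0,"delta_pos":[0,0,0.001],"twist":0}
    - {"grip":0,"delta_pos":[0,0,0.001],"twist":0}
    - {"grip":0,"delta_pos":[0,0,0.001],"twist":0}
    - {"grip":0,"delta_pos":[0,0,0.001],"twist":0}
    - {"grip":0,"delta_pos":[0,0,0.001],"twist":0}
    - {"grip":0,"delta_pos":[0,0,0.001],"twist":0}
    - {"grip":0,"delta_pos":[0,0,0],"twist":0}

```text
clock: 9.67
position: [0.5079, -0.1396, 0.1312]
ee_rot: [0.513, 0.487, 0.512, -0.487]
contact_force: [-0.3, -0.5, 5.6]
width: 0.0099
```

```bash
python3 st.py
```

```text
9.67 [ 0.5079 -0.1396  0.1312] F [-0.33 -0.49  5.62] M [-0.109  0.15  -0.008] yaw 2.95 w 0.0099
```

Request:
step_arm:
  increments:
    - {"grip":0,"delta_pos":[0,0,0.001],"twist":0}
    - {"grip":0,"delta_pos":[0,0,0.001],"twist":0}
    - {"grip":0,"delta_pos":[0,0,0.001],"twist":0}
    - {"grip":0,"delta_pos":[0,0,0],"twist":0}

```text
clock: 10.0
position: [0.5077, -0.1395, 0.1336]
ee_rot: [0.513, 0.487, 0.512, -0.487]
contact_force: [0.9, -1.2, 3.7]
width: 0.0101
```

```bash
python3 st.py
```

```text
10.0 [ 0.5077 -0.1395  0.1336] F [ 0.9  -1.16  3.71] M [-0.226 -0.022 -0.059] yaw 2.95 w 0.0101
```

Request:
step_arm:
  increments:
    - {"grip":0,"delta_pos":[0,0,0.001],"twist":0}
    - {"grip":0,"delta_pos":[0,0,0.001],"twist":0}
    - {"grip":0,"delta_pos":[0,0,0.002],"twist":0}
    - {"grip":0,"delta_pos":[0,0,0],"twist":0}

```text
clock: 10.33
position: [0.5067, -0.1388, 0.137]
ee_rot: [0.512, 0.487, 0.513, -0.487]
contact_force: [-0.4, 0.7, -0.2]
width: 0.0101
```

```bash
python3 st.py
```

```text
10.33 [ 0.5067 -0.1388  0.137 ] F [-0.4   0.74 -0.17] M [-0.003  0.019  0.072] yaw 2.95 w 0.0101
```

No downward pull and the force is gone, so it is free. Lifting straight up.

Request:
step_arm:
  increments:
    - {"grip":0,"delta_pos":[0,0,0.004],"twist":0}
    - {"grip":0,"delta_pos":[0,0,0.006],"twist":0}
    - {"grip":0,"delta_pos":[0,0,0.01],"twist":0}
    - {"grip":0,"delta_pos":[0,0,0.015],"twist":0}
    - {"grip":0,"delta_pos":[0,0,0.015],"twist":0}
    - {"grip":0,"delta_pos":[0,0,0.01],"twist":0}
    - {"grip":0,"delta_pos":[0,0,0],"twist":0}
    - {"grip":0,"delta_pos":[0,0,0],"twist":0}

```text
clock: 11.0
position: [0.5076, -0.1394, 0.1982]
ee_rot: [0.513, 0.487, 0.512, -0.487]
contact_force: [-1.0, 0.2, -1.1]
width: 0.0101
```

```bash
python3 st.py;python3 - <<'E'
from h import *
c=cam('side');cv2.imwrite('pics/s3.png',cv2.resize(c[0][70:220,270:470,::-1],None,fx=4,fy=4))
E
```

```text
11.0 [ 0.5076 -0.1394  0.1982] F [-0.96  0.24 -1.1 ] M [-0.022 -0.01  -0.038] yaw 2.95 w 0.0101
```

View pics/s3.png

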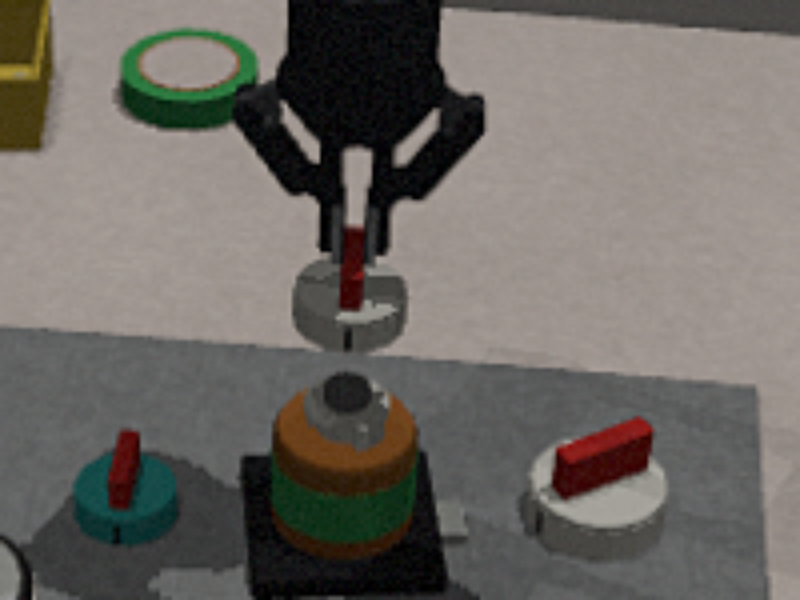

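The cap is off, upright and level in the fingers, with the bare neck below at (348,390). Carrying it to the tray.

Request:
step_arm:
  increments:
    - {"grip":0,"delta_pos":[0.002,0.016,0],"twist":0}
    - {"grip":0,"delta_pos":[0.004,0.036,0],"twist":0}
    - {"grip":0,"delta_pos":[0.004,0.036,0],"twist":0}
    - {"grip":0,"delta_pos":[0.004,0.036,0],"twist":0}
    - {"grip":0,"delta_pos":[0.004,0.036,0],"twist":0}
    - {"grip":0,"delta_pos":[0.004,0.036,0],"twist":0}
    - {"grip":0,"delta_pos":[0.004,0.036,0],"twist":0}
    - {"grip":0,"delta_pos":[0.004,0.036,0],"twist":0}
    - {"grip":0,"delta_pos":[0.004,0.036,0],"twist":0}
    - {"grip":0,"delta_pos":[0.003,0.02,0],"twist":0}

```text
clock: 11.88
position: [0.5435, 0.1884, 0.1961]
ee_rot: [0.512, 0.486, 0.514, -0.487]
contact_force: [0.7, 0.0, -1.1]
width: 0.01
```

Request:
step_arm:
  increments:
    - {"grip":0,"delta_pos":[0.002,0.022,0],"twist":0}
    - {"grip":0,"delta_pos":[0,0,-0.02],"twist":0}
    - {"grip":0,"delta_pos":[0,0,-0.03],"twist":0}
    - {"grip":0,"delta_pos":[0,0,-0.03],"twist":0}
    - {"grip":0,"delta_pos":[0,0,-0.02],"twist":0}
    - {"grip":0,"delta_pos":[0,0,-0.01],"twist":0}
    - {"grip":0,"delta_pos":[0,0,0],"twist":0}
    - {"grip":0,"delta_pos":[0,0,0],"twist":0}
    - {"grip":0,"delta_pos":[0,0,0],"twist":0}

```text
clock: 12.63
position: [0.5475, 0.2069, 0.0886]
ee_rot: [0.513, 0.488, 0.512, -0.486]
contact_force: [0.2, -0.2, -0.8]
width: 0.01
```

```bash
python3 st.py;python3 - <<'E'
from h import *
c=cam('side');cv2.imwrite('pics/s4.png',cv2.resize(c[0][190:370,230:430,::-1],None,fx=3,fy=3))
E
```

```text
12.63 [0.5475 0.2069 0.0886] F [ 0.24 -0.18 -0.78] M [-0.029  0.021  0.035] yaw 2.95 w 0.01
```

View pics/s4.png

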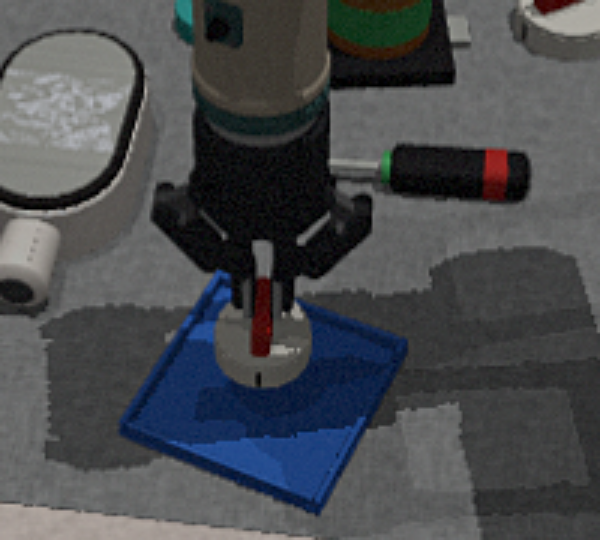

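The cap hangs level over the tray's middle. Lowering it.

Request:
step_arm:
  increments:
    - {"grip":0,"delta_pos":[0,0,-0.015],"twist":0}
    - {"grip":0,"delta_pos":[0,0,-0.015],"twist":0}
    - {"grip":0,"delta_pos":[0,0,-0.008],"twist":0}
    - {"grip":0,"delta_pos":[0,0,-0.002],"twist":0}
    - {"grip":0,"delta_pos":[0,0,-0.002],"twist":0}
    - {"grip":0,"delta_pos":[0,0,0],"twist":0}

```text
clock: 13.18
position: [0.5469, 0.2067, 0.0467]
ee_rot: [0.513, 0.487, 0.512, -0.487]
contact_force: [-0.8, 0.8, 1.5]
width: 0.0098
```

```bash
python3 st.py
```

```text
13.18 [0.5469 0.2067 0.0467] F [-0.82  0.75  1.45] M [-0.071  0.186  0.045] yaw 2.95 w 0.0098
```

Request:
step_arm:
  increments:
    - {"grip":0,"delta_pos":[0,0,-0.0015],"twist":0}
    - {"grip":0,"delta_pos":[0,0,-0.0015],"twist":0}
    - {"grip":0,"delta_pos":[0,0,0],"twist":0}

```text
clock: 13.43
position: [0.5471, 0.2067, 0.0465]
ee_rot: [0.513, 0.488, 0.512, -0.486]
contact_force: [-5.9, -1.9, 19.1]
width: 0.0099
```

```bash
python3 st.py
```

```text
13.43 [0.5471 0.2067 0.0465] F [-5.91 -1.95 19.1 ] M [-0.379  0.985  0.005] yaw 2.97 w 0.0099
```

Request:
step_arm:
  increments:
    - {"grip":0,"delta_pos":[0,0,0.0025],"twist":0}
    - {"grip":0,"delta_pos":[0,0,0],"twist":0}

```text
clock: 13.6
position: [0.548, 0.2071, 0.0469]
ee_rot: [0.514, 0.488, 0.512, -0.486]
contact_force: [1.2, 0.4, 3.8]
width: 0.0104
```

```bash
python3 st.py;python3 - <<'E'
from h import *
c=cam('side');cv2.imwrite('pics/s5.png',cv2.resize(c[0][260:370,260:380,::-1],None,fx=5,fy=5,interpolation=cv2.INTER_CUBIC))
E
```

```text
13.6 [0.548  0.2071 0.0469] F [1.25 0.41 3.76] M [-0.081 -0.153 -0.03 ] yaw 2.96 w 0.0104
```

View pics/s5.png

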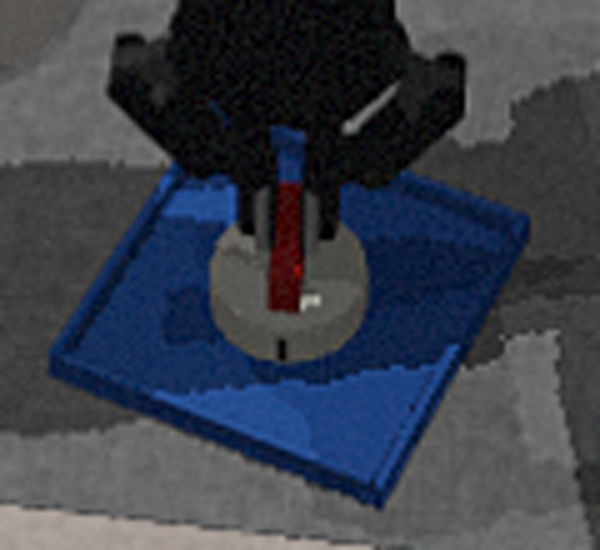

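The cap rests flat near the middle of the tray floor with light contact. Releasing.

Request:
step_arm:
  increments:
    - {"grip":0.3,"delta_pos":[0,0,0],"twist":0}
    - {"grip":0.4,"delta_pos":[0,0,0],"twist":0}
    - {"grip":0.5,"delta_pos":[0,0,0],"twist":0}
    - {"grip":0.5,"delta_pos":[0,0,0],"twist":0}
    - {"grip":0.5,"delta_pos":[0,0,0],"twist":0}
    - {"grip":0.5,"delta_pos":[0,0,0.02],"twist":0}
    - {"grip":0.5,"delta_pos":[0,0,0.03],"twist":0}
    - {"grip":0.5,"delta_pos":[0,0,0.04],"twist":0}
    - {"grip":0.5,"delta_pos":[0,0,0.04],"twist":0}
    - {"grip":0.5,"delta_pos":[-0.03,0,0.02],"twist":0}

```text
clock: 14.48
position: [0.5236, 0.2074, 0.1996]
ee_rot: [0.515, 0.491, 0.51, -0.483]
contact_force: [1.1, 0.2, 1.2]
width: 0.0426
```

Request:
step_arm:
  increments:
    - {"grip":0.5,"delta_pos":[-0.04,0,0],"twist":0}
    - {"grip":0.5,"delta_pos":[-0.04,0,0],"twist":0}
    - {"grip":0.5,"delta_pos":[-0.04,0,0],"twist":0}
    - {"grip":0.5,"delta_pos":[0,0,0],"twist":0}
    - {"grip":0.5,"delta_pos":[0,0,0],"twist":0}
    - {"grip":0.5,"delta_pos":[0,0,0],"twist":0}

```text
clock: 14.98
position: [0.3972, 0.2069, 0.1953]
ee_rot: [0.513, 0.487, 0.512, -0.486]
contact_force: [0.6, 0.7, 0.1]
width: 0.0428
```

```bash
python3 st.py;python3 - <<'E'
from h import *
c=cam('side');d=cam('top')
a=cv2.resize(c[0][190:370,230:430,::-1],(400,360));b=cv2.resize(d[0][100:350,190:460,::-1],(389,360));cv2.imwrite('pics/f.png',np.hstack([a,b]))
E
```

```text
14.98 [0.3972 0.2069 0.1953] F [0.55 0.7  0.09] M [-0.011  0.014  0.07 ] yaw 2.98 w 0.0428
```

View pics/f.png

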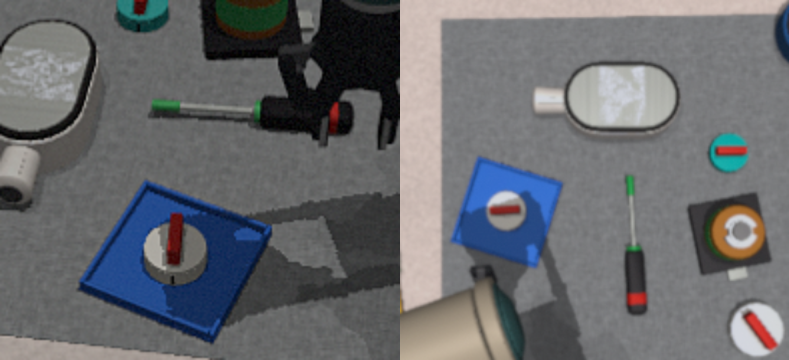

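The cap sits upright and flat in the tray's middle, with the arm clear and the other objects in place. Handing in.

```bash
python3 -c "
from rig import manip
print(manip.sign_off())"
```

```text
the job is handed in; nothing more can be done
None
```

The cap is off the bottle and standing right way up near the middle of the blue tray, and the job was handed in at about 15 s on the robot's clock. `sign_off` gave no verdict.

- **Opening:** I pressed the cap about 5–6 mm (10–11 N) and turned it anticlockwise. At about 86° I felt the end stop, with the moment peaking at about 0.46 N m at 88° commanded. I then backed off 5° and pressed once more, to 13 N. After that it lifted straight off with no downward pull.
- **Placing:** I set it down by feel and let go.
- **Last checks:** The final top and side views show the cap flat and upright in the tray. The arm is clear, and the mirror and screwdriver look untouched. The brush was outside the final crops, but the arm never went near it.
- **What disagreed:**
    - **Contact height:** The cap met the tray floor with the fingertips about 9 mm higher than I had estimated, so the pads held less of the bar than planned, or slipped while pressing.
    - **Touchdown force:** One last small step raised the touchdown force to about 19 N for a moment before I eased off to 4 N.

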